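# Unlatch the cheese bay: swing catch, bolt, gate

## Task

Open the low gate of the cheese bay. A flat swing catch on top of the gate props the bolt shut: swing the catch well aside towards the robot first (at least 60 degrees), then draw the bolt fully back, then swing the gate gently open towards the robot, by at least 45 degrees, and leave it standing open with the bolt still drawn. Do not shove the cheeses or anything else standing about.

Things in the scene. Friction and masses are not known exactly. Their poses are not given: they have to be found in the camera images.
- rack: Fixed aluminium cheese bay, turned up to 0.2 rad. Origin: on the table under the middle of the shut gate; rack x points away from the robot into the bay, y left along the gate, z up. Shut gate: 300 mm long (rack y -150 to 150), 40 thick (x -20 to 20), height 36 to its flat top at 130. Hinge post at y 162 to 196, 128 high. Behind the gate: cheeses, side rails 110 high, back rail at x 245.
- lamp_bar (a point): Underside, at mid length, of a fixed bar lamp along above the shut gate: 24 mm deep (rack x 17 to 41), 450 long, a little behind the catch and bolt, height 273 to 304, on uprights 25 wide at rack y -212 and 212. A tool held upright does not fit over the shut gate's catch and bolt; one leaning 25 to 45 degrees back towards the robot (pointing down and away from it) does.
- staple (a point): Top middle, height 160, of the fixed steel staple, 39 mm deep and 30 wide, that takes the bolt's tip, on the latch post (rack y -196 to -162, x -20 to 20).
- catch (a joint): Swing catch: flat steel bar 100 mm long, 22 wide, 12 thick, lying along the gate's top (height 131 to 143), turning on an upright pivot. 0 to 0.04 = lying along the gate with its free end 4 mm from the bolt handle, which it blocks; grows, to at most 1.6 rad, as the free end swings towards the robot (clockwise from above). Stiff pivot (0.08 N m): it stays where it is left. The bolt is free from about 0.35 rad.
- catch_pivot (a point): Top of the catch's pivot boss (28 mm across), height 147; with the gate shut it is at rack (0, +9) mm. It moves with the gate.
- catch_post (a point): Upright round finger post on the catch, 18 mm across, 34 high (height 143 to 177), 50 mm from the pivot towards the bolt handle, at rack (0, -41) mm at the start. This point is on its axis, 16 mm below its top; it moves with the catch.
- bolt (a joint): Bolt: round steel bar 12 mm thick along the gate's top, its tip in the staple of the latch post. 0 = shot home (start 0 to 3 mm), 0.045 = fully drawn; grows as the handle moves along the gate towards the hinge (rack +y while the gate is shut). Friction about 2 N, stays where it is left. The tip leaves the staple at about 0.016.
- bolt_handle (a point): Upright round handle of the bolt, 20 mm across, top at height 189; at the start at rack (0, -105) mm. This point is on its axis, at height 171 (18 mm below its top). It moves with the bolt and the gate.
- gate (a joint): Gate angle about its upright hinge at its left end (rack +y). 0 = shut, grows as the free end swings towards the robot (clockwise from above), at most 1.4 rad. Stiff hinge (0.2 N m), stays where it is left. It can be pulled open by the bolt handle, 255 mm from the hinge with the bolt shut and 210 mm with it drawn.
- gate_hinge (a point): Point on the gate's hinge axis at height 130; rack (0, +150) mm. Does not move.
- wheel_a: Cheese in the bay, left, 124 mm across, 70 high, origin under its middle. Leave alone.
- wheel_b: Cheese in the bay, right, 124 mm across, 70 high, origin under its middle. Leave alone.
- wheel_c: Dark cheese on the table right of the bay, 150 mm across, 80 high, origin under its middle. Leave alone.
- carton: Cardboard carton left of the bay, 150 x 120 mm, 110 high, origin under its middle. Leave alone.
- tub: Open white tub 150 x 120 mm, 60 high, left in front of the bay, origin under its middle. Leave alone.
- scraper: Flat scraper 200 mm long lying on the table in front of the bay, across, under the gate's swing but too low to be hit. Leave alone.
- jar: Jar 70 mm across, 100 high, right in front of the bay, origin under its middle. Leave alone.

How it is judged:
On the way, in this order (a step that is already met when the one before it is completed fails the run):
1. the catch is swung aside while the bolt is still home (value of joint catch above 0.95 rad and value of joint bolt below 0.012 m and value of joint gate below 0.06 rad), for 0.1 s.
2. the bolt is drawn back while the gate is still nearly shut (value of joint bolt above 0.036 m and value of joint gate below 0.25 rad and value of joint catch above 0.8 rad), for 0.1 s.
At the end, for the whole second after the job is handed in: Gate at rest, open by at least 0.75 rad (43 degrees); bolt drawn at least 34 mm; catch swung aside by at least 0.8 rad (value of joint gate above 0.75 rad and value of joint bolt above 0.034 m and value of joint catch above 0.8 rad and velocity of joint gate between -0.05 and 0.05 rad/s); the robot touches nothing.
It fails at once if the gate is flung (faster than 1.5 rad/s) (velocity of joint gate above 1.5 rad/s).
It fails at once if a cheese or another thing standing about is shoved by more than 25 mm (distance of any of wheel_a, wheel_b, wheel_c, carton, tub, scraper, jar from where it was at the start of the episode above 0.025 m).
It also fails if it takes over 58 s, if anything falls off the work surface, if the arm or the gripper's body presses on something with over 40 N, if the wrist force passes 120 N, or if a joint passes its speed limit or range.

## Robot

A 7-joint arm with a two-finger parallel gripper is mounted at the origin on the work surface. World frame = base frame: x ahead of the robot, y to its left, z up, the work surface at z = 0. Lengths are in m, angles in rad, forces in N, time in s.
With the tool pointing down it reaches from about 0.425 to 0.825 m from the base axis. Payload 3.6 kg.
Tool frame: the origin (TCP) lies midway between the tips of the shut fingers; the grasp point (between the pads) lies 19 mm behind it; z points along the fingers, y is the direction in which the jaws open and shut (so a half turn about z gives the same grasp; the last joint's range is limited). The gripper opens to 93 mm and grips with 3 to 60 N. Pads are 15 mm wide; open, the fingers measure 128 mm over their backs; the gripper's body (75 mm by 188 mm) begins 65 mm behind the grasp point.
Start: joints at [-1.323, 0.615, -0.013, 1.423, 0.008, 1.103, -0.04], TCP at [0.176, 0.626, 0.219] pointing down, gripper open.
Joint ranges: [-3.12, 3.12], [-0.3, 2.06], [-1.34, 1.32], [0.26, 2.42], [-1.36, 4.5], [0.01, 1.98], [-2.84, 2.84]. Speed limits (rad/s): [2.79, 2.79, 3.14, 3.14, 3.14, 3.14, 3.14].

## Interface

Orientations are given as a unit quaternion [x, y, z, w].
In Python, from plant import telemetry, snapshot, robot gives the robot as it stands. The module is installed in compiled form; this text tells all that it offers.
- The arm moves only by the tool apply_moves, never from a script. Its argument "deltas" is a list of rows, each a list of 5 numbers: the shift along the tool's x, y, z in units of 50 mm (1.0 is 50 mm), then the turn about the tool's z in units of 8 degrees (1.0 is 8 degrees), then the opening, from 0 (shut) to 1 (fully open). In form: [[x, y, z, turn, hand], ...]. A call has 1 to 12 rows; each row shifts and turns the pose as measured when the row begins, along the tool's axes as they then stand; what a row does not reach is not made up. A row lasts 1/10 s, in which the tool goes at most 50 mm and 8.59 degrees, less where a joint would pass 70% of its speed; a pose out of reach is approached as far as the arm can. A call is refused whole if a number of a shift passes 1 or a number of a turn 1, either way. A call with a gripper value outside its range is refused whole. The fingers move at their own pace and stop on an object; "newtons" is the grip in N (left out, the last holds). Time passes only in rows, so rows that do not move let the fingers close. It gives the time, the measured TCP pose, the force and the opening at its end, in the units of the state.
- telemetry.read_state(): the state, without advancing time (a new reading comes with each control period).
- snapshot(name): name is "side" or "top"; returns a dict with "pixels" (384x512x3 uint8, blue, green, red), "depth" (384x512 float32, m along the optical axis (not along the pixel's ray), 0 where there is no reading), "intrinsics" (3x3 intrinsics, pixels), "origin" and "attitude" of the camera in the world. Camera axes: x right, y up, looking along -z (the intrinsics and any distortion apply to the point x, -y, -z); pixel columns grow to the right and rows downward; lengths in m; the calibration is good to about 2 mm. A picture is of the moment at which its call begins.
- robot.close_job(): hands the job in, once; it reports no verdict.
The state is a dict: "clock": time; "joint_positions": joint angles; "qvel": joint speeds; "joint_torque": joint torques, N m; "tool_pos": TCP position; "tcp_rot": TCP orientation; "wrist_force": force on the tool from outside, world axes, zero at the start; "torque": the same for the moment, N m; "width": finger opening in m.
Only numpy, scipy, OpenCV 4.12 (cv2) and the standard library are available. Lean on these libraries where they do the work, as an engineer would, in place of code of your own. Each camera call takes 0.05 s, during which the arm holds its last target. There are 200 camera calls.

## Working session

There is one attempt and no reset: what is moved stays moved. The work goes in short steps, Python scripts to look and compute and a tool call to move; the robot and the scene stay as the last step left them, time stands still between calls to the robot, and variables do not carry over. Pictures are saved under pics/ and viewed, about 8 in all and at most 12, crops included, and the job is handed in when it is done.

Besides the shell and the picture viewer there is one more tool, called after ">>>" as a command line: name --pt "numbers of a row" for each row, then --argument value for the rest. apply_moves: Moves the arm, as the interface text tells. Its arguments: {"type":"object","properties":{"deltas":{"type":"array","items":{"type":"array","items":{"type":"number"}}},"newtons":{"type":"number"}},"required":["deltas"]}

```bash
mkdir -p pics
cat > h.py <<'E'
import numpy as np, cv2
from plant import telemetry, snapshot, robot
from scipy.spatial.transform import Rotation as R
def rot(a):
    a=np.array(a); return a if a.shape==(3,3) else R.from_quat(a).as_matrix()
def world(s,u,v,d=None):
    d=s['depth'][int(v),int(u)] if d is None else d
    K=np.array(s['intrinsics']); p=np.array([(u-K[0,2])/K[0,0]*d,-(v-K[1,2])/K[1,1]*d,-d])
    return rot(s['attitude'])@p+np.array(s['origin'])
def cloud(s):
    K=np.array(s['intrinsics']); d=s['depth']; v,u=np.mgrid[:d.shape[0],:d.shape[1]]
    p=np.stack([(u-K[0,2])/K[0,0]*d,-(v-K[1,2])/K[1,1]*d,-d],-1)
    return p@rot(s['attitude']).T+np.array(s['origin'])
E
python3 - <<'E'
from h import *
for n in('top','side'):
    s=snapshot(n); cv2.imwrite(f'pics/{n}0.png',s['pixels']); np.save(f'{n}0.npy',s,allow_pickle=True)
    print(n,s['origin'],np.round(s['attitude'],3),s['intrinsics'], (s['depth']==0).mean())
st=telemetry.read_state();print(st); print(rot(st['tcp_rot']).round(3))
E
```

```text
top [0.47617532 0.07796482 1.1762677 ] [-0.033  0.036  0.709 -0.703] [[371.73350698   0.         255.39775569]
 [  0.         371.73350698 188.54780173]
 [  0.           0.           1.        ]] 0.003946940104166667
side [ 0.0561348  -0.62289782  0.62169242] [ 0.497 -0.16  -0.283  0.805] [[347.15471017   0.         253.36905787]
 [  0.         347.15471017 185.35992166]
 [  0.           0.           1.        ]] 0.004033406575520833
{'clock': 0.1, 'joint_positions': array([-1.32350111,  0.61582097, -0.01259436,  1.42473335,  0.00812428,
        1.1033697 , -0.04037515]), 'qvel': array([-0.00033616, -0.00107072, -0.00144552, -0.00246681, -0.00027144,
        0.00019392,  0.00011226]), 'joint_torque': array([ 1.01483663e-03, -4.60043871e+01,  2.09806091e-01, -1.66245890e+01,
       -6.11552806e-02,  1.69262791e-02,  1.11847228e-04]), 'tool_pos': array([0.17556874, 0.6251103 , 0.21759982]), 'tcp_rot': array([ 1.36429134e-01,  9.90649177e-01, -1.13350295e-03, -1.24936483e-04]), 'wrist_force': array([-0.11838097,  0.26197105,  0.56128272]), 'torque': array([0.03887048, 0.01248757, 0.059559  ]), 'width': 0.09278276349425975}
[[-0.963  0.27  -0.001]
 [ 0.27   0.963 -0.002]
 [-0.    -0.002 -1.   ]]
```

View pics/top0.png

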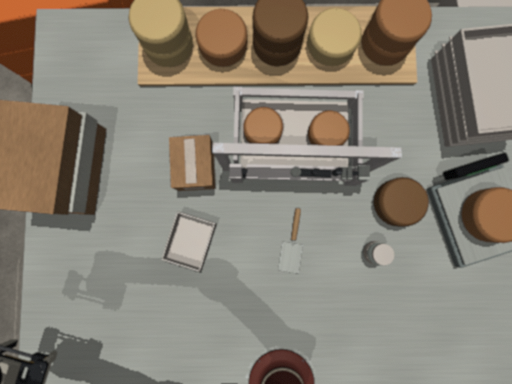

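View pics/side0.png

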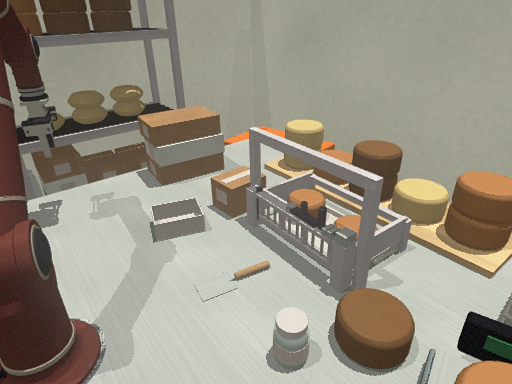

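The top view shows the lamp bar from (215,148) to (400,153), with the dark catch and bolt below it near (310–360,175). The cheeses sit behind the gate, with the jar at (378,253) and wheel_c at (401,202). Next I'll zoom in on the gate and measure.

Run:
```python
from h import *
T=np.load('top0.npy',allow_pickle=True).item();S=np.load('side0.npy',allow_pickle=True).item()
a=cv2.resize(T['pixels'][140:200,205:405],None,fx=4,fy=4,interpolation=cv2.INTER_CUBIC)
b=cv2.resize(S['pixels'][120:290,235:415],None,fx=4.4,fy=2.0,interpolation=cv2.INTER_CUBIC)
b=cv2.resize(S['pixels'][180:290,240:380],None,fx=3,fy=3,interpolation=cv2.INTER_CUBIC)
w=800;im=np.zeros((240+330,800,3),np.uint8);im[:240]=a;im[240:,:420]=b
cv2.imwrite('pics/z0.png',im)
C=cloud(T);m=(C[...,2]>.285)&(C[...,2]<.32)
ys,xs=np.nonzero(m); k=(ys>135)&(ys<165)&(xs>205)&(xs<405)
P=C[ys[k],xs[k]];r=cv2.minAreaRect(P[:,:2].astype(np.float32)*1000);print('lamp',r,P[:,2].mean(),len(P))
# gate-level points
for lo,hi in((.12,.138),(.139,.150),(.15,.2)):
    q=np.nonzero((C[...,2]>lo)&(C[...,2]<hi)); k=(q[0]>140)&(q[0]<195)&(q[1]>205)&(q[1]<405)
    P=C[q[0][k],q[1][k]]; print(lo,len(P),P.min(0) if len(P) else '',P.max(0) if len(P) else '')
```

```text
lamp ((652.80126953125, -49.81245422363281), (449.9717102050781, 25.091264724731445), 88.12052154541016) 0.30223153803102315 2130
0.12 1227 [ 0.59745414 -0.27323621  0.12004047] [0.66993776 0.17331724 0.13798616]
0.139 481 [ 0.5980929  -0.27230856  0.13908495] [0.65685031 0.17463949 0.14999343]
0.15 388 [ 0.59837218 -0.27229071  0.15002371] [0.66553008 0.17569402 0.19980365]
```

View pics/z0.png

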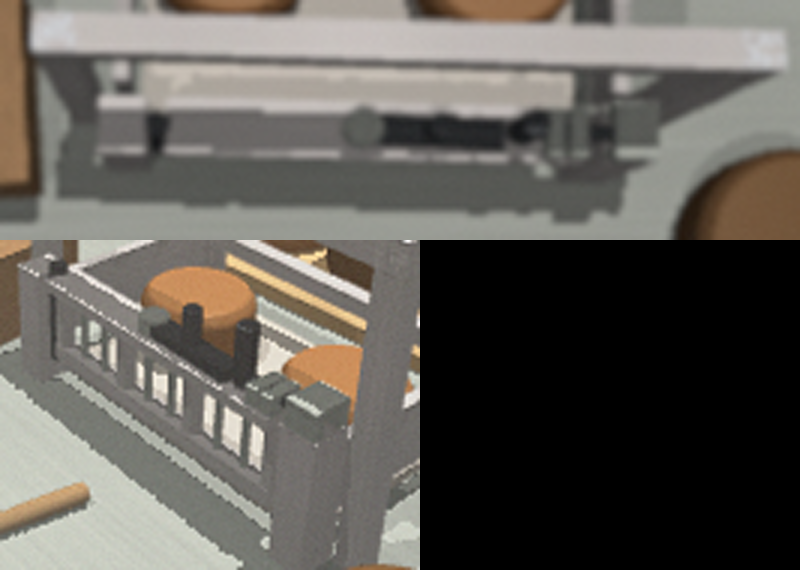

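>>> apply_moves --pt "0 0 -1 0 0.5" --pt "0 0 -1 0 0.5" --pt "0 0 -1 0 0.5" --pt "0 0 -1 0 0.5" --pt "0 0 -1 0 0.5"

```text
clock: 0.6
tool_pos: [0.1748, 0.6221, 0.4615]
tcp_rot: [0.136, 0.991, -0.016, -0.002]
wrist_force: [0.5, 0.8, -0.1]
width: 0.0576
```

Rack found from the lamp: its origin is near (0.624,-0.049), yaw about -1.9°. In the zoom, the side crop shows the catch post at about (193,310), the bolt handle at (247,325) and the pivot boss at (155,318). Moves give no command for leaning, but raising the arm has already begun to tilt the tool, because joint 6 is near its limit. I'll go over to the rack's azimuth and see how far that leans it.

>>> apply_moves --pt "-0.75 -0.65 0 -0.3 0.5" --pt "-0.75 -0.65 0 -0.3 0.5" --pt "-0.75 -0.65 0 -0.3 0.5" --pt "-0.75 -0.65 0 -0.3 0.5" --pt "-0.7 -0.7 0 -0.3 0.5" --pt "-0.7 -0.7 0 -0.2 0.5" --pt "-0.7 -0.7 0 0 0.5" --pt "-0.7 -0.7 0 0 0.5" --pt "-0.7 -0.7 0 0 0.5" --pt "-0.7 -0.7 0 0 0.5"

```text
clock: 1.6
tool_pos: [0.497, 0.2515, 0.4699]
tcp_rot: [0.004, 1.0, -0.005, -0.004]
wrist_force: [1.0, 0.7, 0.2]
width: 0.0464
```

```bash
cat > st.py <<'E'
from h import *
def show():
    st=telemetry.read_state();M=rot(st['tcp_rot'])
    print(round(st['clock'],2),'q',st['joint_positions'].round(3),'p',np.round(st['tool_pos'],4),'w',round(st['width'],4),'F',np.round(st['wrist_force'],1))
    print('cols x,y,z:',M[:,0].round(3),M[:,1].round(3),M[:,2].round(3),'lean',np.degrees(np.arccos(-M[2,2])).round(1))
    return np.array(st['tool_pos']),M
yaw=np.radians(-1.88);ORG=np.array([.6238,-.0488,0]);RR=np.array([[np.cos(yaw),-np.sin(yaw),0],[np.sin(yaw),np.cos(yaw),0],[0,0,1]])
def rk(x,y,z): return ORG+RR@np.array([x,y,z])
if __name__=='__main__':
    p,M=show(); print('rack',(RR.T@(p-ORG)).round(4))
E
python3 st.py
```

```text
1.6 q [-0.566  0.35   0.09   1.18  -0.026  1.625  1.081] p [0.497  0.2515 0.4699] w 0.0464 F [1.  0.7 0.2]
cols x,y,z: [-1.     0.008  0.008] [ 0.007  1.    -0.01 ] [-0.008 -0.01  -1.   ] lean 0.7
rack [-0.1366  0.296   0.4699]
```

>>> apply_moves --pt "0 -0.9 0 0 0.5" --pt "0 -0.9 0 0 0.5" --pt "0 -0.9 0 0 0.5" --pt "0 -0.9 0 0 0.5" --pt "0 -0.9 0 0 0.5" --pt "0 -0.9 0 0 0.5" --pt "0 0 -1 0 0.5" --pt "0 0 -1 0 0.5" --pt "0 0 -1 0 0.5" --pt "0 0 -1 0 0.5"

```text
clock: 2.6
tool_pos: [0.4859, -0.0375, 0.614]
tcp_rot: [0.016, 1.0, -0.011, -0.004]
wrist_force: [-0.1, 0.5, 0.0]
width: 0.0464
```

```bash
python3 st.py
```

```text
2.6 q [-0.13   0.272  0.25   0.902 -0.048  1.981  1.631] p [ 0.4859 -0.0375  0.614 ] w 0.0464 F [-0.1  0.5  0. ]
cols x,y,z: [-0.999  0.032  0.007] [ 0.032  0.999 -0.022] [-0.008 -0.022 -1.   ] lean 1.3
rack [-0.1382  0.0068  0.614 ]
```

>>> apply_moves --pt "0 0 -1 0 0.5" --pt "0 0 -1 0 0.5" --pt "0 0 -1 0 0.5" --pt "0 0 -1 0 0.5"

```text
clock: 3.0
tool_pos: [0.4469, -0.0326, 0.6774]
tcp_rot: [0.015, 0.998, -0.016, 0.067]
wrist_force: [-0.1, 0.3, 0.5]
width: 0.0463
```

```bash
python3 st.py
```

```text
3.0 q [-0.272  0.162  0.392  0.872 -0.047  1.982  1.63 ] p [ 0.4469 -0.0326  0.6774] w 0.0463 F [-0.1  0.3  0.5]
cols x,y,z: [-0.991  0.028 -0.134] [ 0.032  0.999 -0.029] [ 0.133 -0.033 -0.991] lean 7.9
rack [-0.1773  0.0104  0.6774]
```

Leaning works: 8° now, towards +x. Continuing upward.

>>> apply_moves --pt "-0.3 0 -1 0 0.5" --pt "-0.3 0 -1 0 0.5" --pt "-0.3 0 -1 0 0.5" --pt "-0.3 0 -1 0 0.5" --pt "-0.3 0 -1 0 0.5"

```text
clock: 3.5
tool_pos: [0.4398, -0.0268, 0.7524]
tcp_rot: [0.013, 0.986, -0.02, 0.163]
wrist_force: [-0.2, 0.7, 0.2]
width: 0.0464
```

```bash
python3 st.py
```

```text
3.5 q [-0.395  0.118  0.512  0.726 -0.052  1.982  1.621] p [ 0.4398 -0.0268  0.7524] w 0.0464 F [-0.2  0.7  0.2]
cols x,y,z: [-0.946  0.019 -0.322] [ 0.032  0.999 -0.036] [ 0.321 -0.044 -0.946] lean 18.9
rack [-0.1847  0.0159  0.7524]
```

>>> apply_moves --pt "-0.4 0 -1 0 0.5" --pt "-0.4 0 -1 0 0.5" --pt "-0.4 0 -1 0 0.5" --pt "-0.4 0 -1 0 0.5" --pt "-0.4 0 -1 0 0.5" --pt "-0.4 0 -1 0 0.5"

```text
clock: 4.1
tool_pos: [0.4097, -0.0184, 0.842]
tcp_rot: [0.012, 0.961, -0.025, 0.274]
wrist_force: [-0.8, 0.7, -0.6]
width: 0.0469
```

```bash
python3 st.py
```

```text
4.1 q [-0.808  0.062  0.916  0.562 -0.047  1.982  1.609] p [ 0.4097 -0.0184  0.842 ] w 0.0469 F [-0.8  0.7 -0.6]
cols x,y,z: [-0.849  0.008 -0.528] [ 0.036  0.998 -0.042] [ 0.527 -0.055 -0.848] lean 32.0
rack [-0.2149  0.0233  0.842 ]
```

```bash
cat > go.py <<'E'
import sys
from st import *
def plan(g,back=0.,off=.019):
    p,M=show(); t=np.array(g)+M[:,2]*(off-back); u=M.T@(t-p)/.05
    print('target',t.round(4),'total units x,y,z',u.round(2))
if __name__=='__main__':
    a=list(map(float,sys.argv[1:])); plan(rk(*a[:3]),a[3])
E
python3 - <<'E'
from h import *
from st import rk
S=np.load('side0.npy',allow_pickle=True).item();T=np.load('top0.npy',allow_pickle=True).item()
def proj(s,p):
    K=np.array(s['intrinsics']);c=rot(s['attitude']).T@(p-np.array(s['origin']));return (K[0,0]*c[0]/-c[2]+K[0,2],K[1,1]*c[1]/c[2]+K[1,2])
for n,p in dict(post=(0,-.041,.177),handle=(0,-.105,.189),piv=(0,.009,.147)).items():
    print(n,np.round(proj(S,rk(*p)),1),np.round(proj(T,rk(*p)),1))
E
python3 go.py 0 -0.041 0.166 0.15
```

```text
post [304.6 202.1] [315.4 169.9]
handle [323.3 208.2] [340.  169.9]
piv [291.2 204.5] [295.7 171.1]
4.1 q [-0.808  0.062  0.916  0.562 -0.047  1.982  1.609] p [ 0.4097 -0.0184  0.842 ] w 0.0469 F [-0.8  0.7 -0.6]
cols x,y,z: [-0.849  0.008 -0.528] [ 0.036  0.998 -0.042] [ 0.527 -0.055 -0.848] lean 32.0
target [ 0.5534 -0.0826  0.2771] total units x,y,z [ 3.52 -0.7  11.17]
```

Predicted pixels match what I saw to about 1 px. Descending to the pre-grasp.

>>> apply_moves --pt "0.29 -0.06 0.9 0 0.5" --pt "0.29 -0.06 0.9 0 0.5" --pt "0.29 -0.06 0.9 0 0.5" --pt "0.29 -0.06 0.9 0 0.5" --pt "0.29 -0.06 0.9 0 0.5" --pt "0.29 -0.06 0.9 0 0.5" --pt "0.29 -0.06 0.9 0 0.5" --pt "0.29 -0.06 0.9 0 0.5"

```text
clock: 4.9
tool_pos: [0.5004, -0.0619, 0.4926]
tcp_rot: [0.019, 0.958, -0.013, 0.286]
wrist_force: [0.9, 0.2, -0.3]
width: 0.0465
```

```bash
python3 go.py 0 -0.041 0.166 0.15
```

```text
4.9 q [-1.099 -0.207  0.947  1.785  0.336  0.919  1.29 ] p [ 0.5004 -0.0619  0.4926] w 0.0465 F [ 0.9  0.2 -0.3]
cols x,y,z: [-0.835  0.028 -0.549] [ 0.044  0.999 -0.015] [ 0.548 -0.036 -0.836] lean 33.3
target [ 0.5506 -0.085   0.2755] total units x,y,z [ 1.53 -0.35  4.2 ]
```

>>> apply_moves --pt "0.3 -0.07 0.84 0 0.5" --pt "0.3 -0.07 0.84 0 0.5" --pt "0.3 -0.07 0.84 0 0.5" --pt "0.3 -0.07 0.84 0 0.5" --pt "0.3 -0.07 0.84 0 0.5" --pt "0 0 0 0 0.5"

```text
clock: 5.5
tool_pos: [0.5263, -0.0625, 0.3287]
tcp_rot: [0.008, 0.962, -0.001, 0.272]
wrist_force: [-0.6, -0.1, 0.5]
width: 0.0466
```

```bash
python3 go.py 0 -0.041 0.166 0.0
```

```text
5.5 q [-0.864  0.167  1.139  2.073 -0.557  0.513  2.203] p [ 0.5263 -0.0625  0.3287] w 0.0466 F [-0.6 -0.1  0.5]
cols x,y,z: [-0.852  0.015 -0.524] [0.017 1.    0.002] [ 0.524 -0.007 -0.852] lean 31.6
target [ 0.6324 -0.0899  0.1498] total units x,y,z [ 0.06 -0.52  4.16]
```

>>> apply_moves --pt "0.02 -0.18 0.6 0 0.5" --pt "0.02 -0.18 0.6 0 0.5" --pt "0.02 -0.18 0.6 0 0.5" --pt "0 0 0.4 0 0.5" --pt "0 0 0 0 0.5"

```text
clock: 6.0
tool_pos: [0.5887, -0.0784, 0.2403]
tcp_rot: [-0.003, 0.961, 0.002, 0.278]
wrist_force: [-0.9, 0.4, 0.3]
width: 0.0465
```

```bash
python3 go.py 0 -0.041 0.166 0.0; python3 -c "
from h import *
s=snapshot('side');cv2.imwrite('pics/s1.png',s['pixels'])"
```

```text
6.0 q [-0.37   0.372  0.69   2.082 -1.095  0.401  2.751] p [ 0.5887 -0.0784  0.2403] w 0.0465 F [-0.9  0.4  0.3]
cols x,y,z: [-0.845 -0.005 -0.534] [-0.007  1.     0.002] [ 0.534  0.006 -0.845] lean 32.3
target [ 0.6326 -0.0897  0.1499] total units x,y,z [ 0.22 -0.24  2.  ]
```

View pics/s1.png

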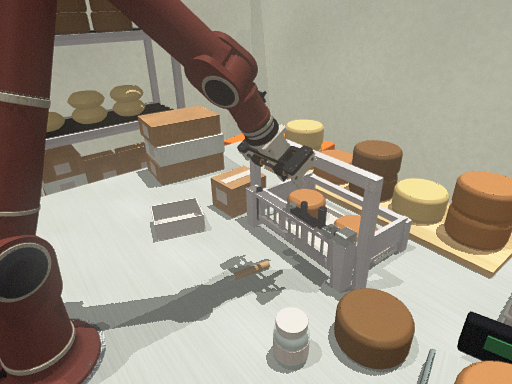

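The side view shows the gripper leaning in above the gate at about (290,160), clear of the lamp bar, with post and handle below at (304,205) and (322,210). Joint 7 is nearly at its limit (2.75 of 2.84), so I'll back off and use the half-turn symmetry.

>>> apply_moves --pt "0 0 -0.9 0 0.5" --pt "0 0 -0.9 0.5 0.5" --pt "0 0 -0.9 0.5 0.5" --pt "0 0 -0.5 1 0.5" --pt "0 0 0 1 0.5" --pt "0 0 0 1 0.5" --pt "0 0 0 1 0.5" --pt "0 0 0 1 0.5" --pt "0 0 0 1 0.5" --pt "0 0 0 1 0.5" --pt "0 0 0 1 0.5" --pt "0 0 0 1 0.5"

```text
clock: 7.25
tool_pos: [0.5144, -0.0781, 0.3759]
tcp_rot: [0.601, 0.745, 0.196, 0.214]
wrist_force: [0.2, 0.1, -0.1]
width: 0.0463
```

```bash
python3 go.py 0 -0.041 0.166 0.15
```

```text
7.25 q [-1.048  0.027  1.298  2.023 -0.361  0.572  0.706] p [ 0.5144 -0.0781  0.3759] w 0.0463 F [ 0.2  0.1 -0.1]
cols x,y,z: [-0.186  0.979 -0.083] [0.811 0.201 0.549] [ 0.555  0.035 -0.831] lean 33.8
target [ 0.5498 -0.0943  0.2749] total units x,y,z [-0.28 -0.6   2.06]
```

>>> apply_moves --pt "0 0 0 1 0.5" --pt "0 0 0 1 0.5" --pt "0 0 0 1 0.5" --pt "0 0 0 1 0.5" --pt "0 0 0 1 0.5" --pt "0 0 0 1 0.5" --pt "0 0 0 1 0.5" --pt "0 0 0 1 0.5" --pt "0 0 0 1 0.5" --pt "0 0 0 1 0.5" --pt "0 0 0 1 0.5" --pt "0 0 0 1 0.5"

```text
clock: 8.45
tool_pos: [0.5101, -0.0861, 0.3894]
tcp_rot: [0.954, 0.011, 0.298, -0.029]
wrist_force: [-0.9, -0.5, 0.1]
width: 0.0464
```

```bash
python3 go.py 0 -0.041 0.166 0.08
```

```text
8.45 q [-1.003 -0.03   1.243  2.008 -0.315  0.59  -1.087] p [ 0.5101 -0.0861  0.3894] w 0.0464 F [-0.9 -0.5  0.1]
cols x,y,z: [0.822 0.003 0.569] [ 0.038 -0.998 -0.05 ] [ 0.568  0.063 -0.821] lean 34.8
target [ 0.5878 -0.0936  0.2161] total units x,y,z [-0.7   0.38  3.72]
```

>>> apply_moves --pt "-0.18 0.1 0.6 0 0.5" --pt "-0.18 0.1 0.6 0 0.5" --pt "-0.18 0.1 0.6 0 0.5" --pt "-0.16 0.08 0.6 0 0.5" --pt "0 0 0.6 0 0.5" --pt "0 0 0.6 0 0.5" --pt "0 0 0 0 0.5"

```text
clock: 9.15
tool_pos: [0.5788, -0.0817, 0.2484]
tcp_rot: [0.952, 0.016, 0.302, -0.04]
wrist_force: [-0.1, -0.4, 0.9]
width: 0.0465
```

```bash
python3 go.py 0 -0.041 0.166 0.0
```

```text
9.15 q [-0.404  0.386  0.848  2.123 -1.352  0.566 -0.078] p [ 0.5788 -0.0817  0.2484] w 0.0465 F [-0.1 -0.4  0.9]
cols x,y,z: [0.817 0.007 0.577] [ 0.055 -0.996 -0.066] [ 0.575  0.086 -0.814] lean 35.5
target [ 0.6334 -0.0881  0.1505] total units x,y,z [-0.24  0.32  2.21]
```

>>> apply_moves --pt "-0.12 0.16 0.4 0 0.5" --pt "-0.12 0.16 0.4 0 0.5" --pt "0 0 0.4 0 0.5"

```text
clock: 9.45
tool_pos: [0.5976, -0.0884, 0.2137]
tcp_rot: [0.952, 0.019, 0.303, -0.036]
wrist_force: [0.9, -0.4, -1.2]
width: 0.0464
```

```bash
python3 go.py 0 -0.041 0.166 0.0
```

```text
9.45 q [ 0.078  0.379  0.188  2.112 -1.354  0.288 -0.04 ] p [ 0.5976 -0.0884  0.2137] w 0.0464 F [ 0.9 -0.4 -1.2]
cols x,y,z: [0.816 0.013 0.578] [ 0.057 -0.997 -0.058] [ 0.575  0.08  -0.814] lean 35.5
target [ 0.6334 -0.0883  0.1505] total units x,y,z [-0.15  0.11  1.44]
```

>>> apply_moves --pt "-0.05 0.04 0.4 0 0.5" --pt "-0.05 0.04 0.4 0 0.5" --pt "-0.05 0.03 0.3 0 0.5"

```text
clock: 9.75
tool_pos: [0.623, -0.0895, 0.1808]
tcp_rot: [0.951, 0.022, 0.306, -0.032]
wrist_force: [1.6, -14.5, -3.1]
width: 0.0465
```

```bash
python3 go.py 0 -0.041 0.166 0.0;  python3 -c "
from h import *
s=snapshot('side');cv2.imwrite('pics/s2.png',cv2.resize(s['pixels'][100:290,200:420],None,fx=3,fy=3))"
```

```text
9.75 q [ 0.469  0.484 -0.372  2.082 -1.356  0.013  0.017] p [ 0.623  -0.0895  0.1808] w 0.0465 F [  1.6 -14.5  -3.1]
cols x,y,z: [0.811 0.023 0.584] [ 0.062 -0.997 -0.047] [ 0.581  0.074 -0.81 ] lean 35.9
target [ 0.6335 -0.0884  0.1506] total units x,y,z [-0.18  0.02  0.61]
```

View pics/s2.png

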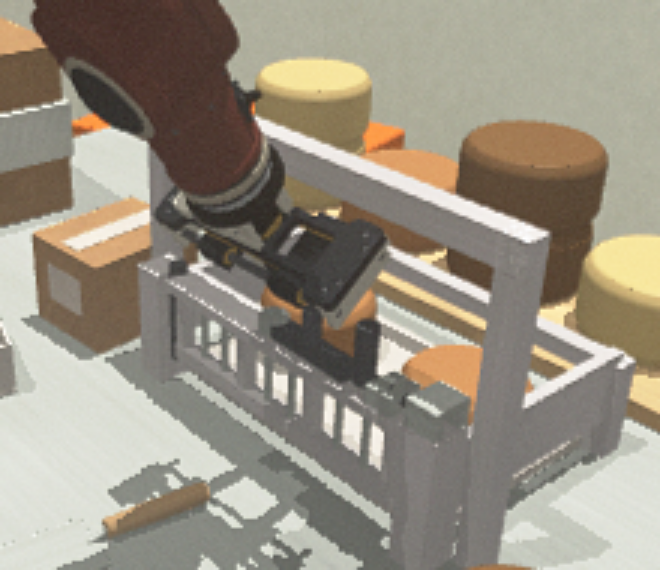

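The zoom shows the gripper over the catch post at about (318,320), handle at (367,345) and lamp clear. A side force of 14 N showed; I'll hold a row to see whether it's only dynamic.

>>> apply_moves --pt "0 0 0 0 0.5" --pt "0 0 0 0 0.5"

```text
clock: 10.0
tool_pos: [0.6246, -0.0902, 0.1831]
tcp_rot: [0.951, 0.022, 0.308, -0.031]
wrist_force: [-0.4, -0.6, 0.0]
width: 0.0467
```

```bash
python3 go.py 0 -0.041 0.166 0.0
```

```text
10.0 q [ 0.464  0.481 -0.364  2.079 -1.359  0.018  0.019] p [ 0.6246 -0.0902  0.1831] w 0.0467 F [-0.4 -0.6  0. ]
cols x,y,z: [0.809 0.023 0.587] [ 0.062 -0.997 -0.045] [ 0.584  0.073 -0.808] lean 36.1
target [ 0.6336 -0.0884  0.1506] total units x,y,z [-0.23  0.01  0.63]
```

It was only dynamic. Final approach in small steps.

>>> apply_moves --pt "-0.1 0 0.25 0 0.5" --pt "-0.1 0 0.25 0 0.5" --pt "-0.05 0 0.15 0 0.5" --pt "0 0 0 0 0.5"

```text
clock: 10.4
tool_pos: [0.6408, -0.0909, 0.1621]
tcp_rot: [0.953, 0.026, 0.299, -0.03]
wrist_force: [0.5, 0.2, -0.2]
width: 0.0462
```

```bash
python3 go.py 0 -0.041 0.166 0.0
```

```text
10.4 q [ 0.427  0.532 -0.331  2.044 -1.36   0.015  0.029] p [ 0.6408 -0.0909  0.1621] w 0.0462 F [ 0.5  0.2 -0.2]
cols x,y,z: [0.819 0.031 0.572] [ 0.067 -0.997 -0.042] [ 0.569  0.073 -0.819] lean 35.0
target [ 0.6333 -0.0884  0.1504] total units x,y,z [-0.26 -0.05  0.11]
```

>>> apply_moves --pt "-0.2 -0.03 0.1 0 0.5" --pt "-0.15 0 0.05 0 0.5" --pt "0 0 0 0 0.5"

```text
clock: 10.7
tool_pos: [0.6339, -0.0913, 0.1524]
tcp_rot: [0.956, 0.027, 0.291, -0.032]
wrist_force: [-0.5, 0.7, -0.3]
width: 0.0466
```

```bash
python3 go.py 0 -0.041 0.166 0.0
```

```text
10.7 q [ 0.435  0.542 -0.335  2.054 -1.361  0.015  0.037] p [ 0.6339 -0.0913  0.1524] w 0.0466 F [-0.5  0.7 -0.3]
cols x,y,z: [0.829 0.033 0.558] [ 0.071 -0.996 -0.046] [ 0.554  0.078 -0.829] lean 34.0
target [ 0.633  -0.0883  0.1503] total units x,y,z [-0.04 -0.06  0.03]
```

>>> apply_moves --pt "0 0 0 0 0.1" --pt "0 0 0 0 0.1" --pt "0 0 0 0 0.1" --pt "0 0 0 0 0.1" --pt "0 0 0 0 0.1" --newtons 15

```text
clock: 11.2
tool_pos: [0.6332, -0.0876, 0.1525]
tcp_rot: [0.956, 0.029, 0.291, -0.036]
wrist_force: [0.2, 0.1, -1.0]
width: 0.0185
```

Run:
```python
from st import *
p,M=show(); g=p-.019*M[:,2]; print('grasp rack',(RR.T@(g-ORG)).round(4))
# arc increments of post from th to th, in tool units
piv=rk(0,.009,0)
th=np.radians(np.arange(0,89,8))
P=np.array([rk(-.05*np.sin(t),.009-.05*np.cos(t),0) for t in th])
print(((np.diff(P,axis=0)@M)/.05).round(2))
```

```text
11.2 q [ 0.435  0.542 -0.339  2.056 -1.36   0.018  0.037] p [ 0.6332 -0.0876  0.1525] w 0.0185 F [ 0.2  0.1 -1. ]
cols x,y,z: [0.829 0.035 0.558] [ 0.077 -0.996 -0.051] [ 0.554  0.085 -0.828] lean 34.1
grasp rack [ 0.0002 -0.0404  0.1683]
[[-0.11 -0.02 -0.08]
 [-0.11 -0.04 -0.07]
 [-0.11 -0.06 -0.07]
 [-0.1  -0.08 -0.06]
 [-0.09 -0.09 -0.05]
 [-0.08 -0.11 -0.05]
 [-0.06 -0.12 -0.04]
 [-0.05 -0.13 -0.03]
 [-0.04 -0.13 -0.02]
 [-0.02 -0.14 -0.  ]
 [-0.   -0.14  0.01]]
```

Gripped: width 18.5 mm, right at the post's position. Swinging along the arc.

>>> apply_moves --pt "-0.13 -0.02 -0.09 0 0.1" --pt "-0.13 -0.04 -0.09 0 0.1" --pt "-0.12 -0.06 -0.08 0 0.1" --pt "-0.11 -0.08 -0.07 0 0.1"

```text
clock: 11.6
tool_pos: [0.6002, -0.0786, 0.1527]
tcp_rot: [0.959, 0.031, 0.278, -0.04]
wrist_force: [7.0, 3.5, -12.0]
width: 0.0183
```

```bash
cat > c.py <<'E'
from st import *
p,M=show(); g=p-.019*M[:,2]; r=RR.T@(g-ORG)
print('grasp rack',r.round(4),'catch',np.degrees(np.arctan2(-r[0],.009-r[1])).round(1),'rad',np.hypot(r[0],r[1]-.009).round(4))
E
python3 c.py
```

```text
11.6 q [ 0.46   0.508 -0.37   2.12  -1.361  0.015  0.034] p [ 0.6002 -0.0786  0.1527] w 0.0183 F [  7.    3.5 -12. ]
cols x,y,z: [0.843 0.038 0.537] [ 0.083 -0.995 -0.06 ] [ 0.532  0.095 -0.842] lean 32.7
grasp rack [-0.0326 -0.0327  0.1687] catch 38.0 rad 0.053
```

>>> apply_moves --pt "-0.11 -0.1 -0.03 0 0.1" --pt "-0.09 -0.13 -0.02 0 0.1" --pt "-0.07 -0.14 -0.02 0 0.1" --pt "-0.05 -0.15 -0.01 0 0.1" --pt "-0.04 -0.15 -0.01 0 0.1" --pt "-0.03 -0.15 0 0 0.1"

```text
clock: 12.2
tool_pos: [0.5757, -0.0504, 0.153]
tcp_rot: [0.964, 0.024, 0.263, -0.037]
wrist_force: [0.7, -4.6, -9.8]
width: 0.0173
```

```bash
python3 c.py
```

```text
12.2 q [ 0.342  0.463 -0.29   2.173 -1.361  0.014 -0.048] p [ 0.5757 -0.0504  0.153 ] w 0.0173 F [ 0.7 -4.6 -9.8]
cols x,y,z: [0.861 0.028 0.509] [ 0.066 -0.996 -0.058] [ 0.505  0.083 -0.859] lean 30.8
grasp rack [-0.0576 -0.0051  0.1693] catch 76.2 rad 0.0593
```

>>> apply_moves --pt "0 0 0 0 0.5" --pt "0 0 0 0 0.5" --pt "0 0 0 0 0.5" --pt "0 0 -0.5 0 0.5" --pt "0 0 -0.6 0 0.5" --pt "0 0 -0.6 0 0.5"

```text
clock: 12.8
tool_pos: [0.5397, -0.0483, 0.2237]
tcp_rot: [0.963, 0.031, 0.265, -0.044]
wrist_force: [0.6, 0.7, -0.6]
width: 0.0462
```

```bash
python3 go.py 0 -0.105 0.176 0.05;  python3 -c "
from h import *
s=snapshot('side');cv2.imwrite('pics/s3.png',cv2.resize(s['pixels'][120:290,200:420],None,fx=3,fy=3))"
```

```text
12.8 q [-0.042  0.282  0.248  2.186 -1.018  0.305 -0.4  ] p [ 0.5397 -0.0483  0.2237] w 0.0462 F [ 0.6  0.7 -0.6]
cols x,y,z: [0.857 0.036 0.514] [ 0.082 -0.994 -0.067] [ 0.508  0.1   -0.855] lean 31.2
target [ 0.6046 -0.1568  0.2025] total units x,y,z [0.82 2.29 0.8 ]
```

View pics/s3.png

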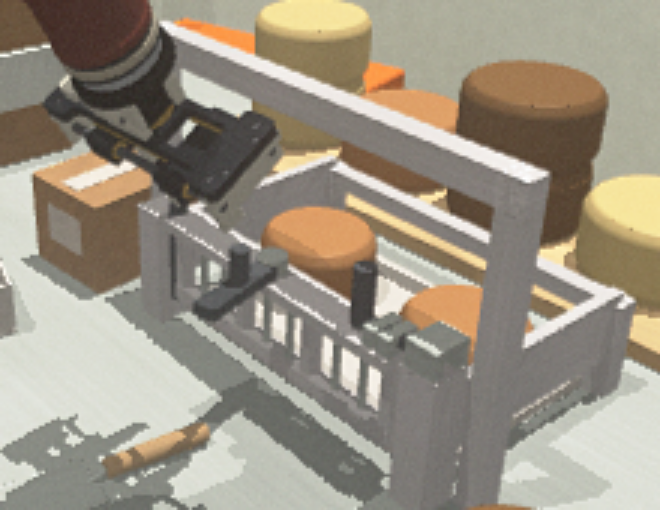

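The zoom shows the catch swung to point at the robot, its post at (238,262), with the bolt handle upright at (364,290) and the gate shut. On to the handle.

>>> apply_moves --pt "0.1 0.5 0 0 0.5" --pt "0.1 0.5 0 0 0.5" --pt "0.15 0.5 0.1 0 0.5" --pt "0.2 0.5 0.3 0 0.5" --pt "0.2 0.3 0.3 0 0.5" --pt "0 0 0 0 0.5"

```text
clock: 13.45
tool_pos: [0.6079, -0.1548, 0.219]
tcp_rot: [0.959, 0.039, 0.278, -0.045]
wrist_force: [-0.1, 0.7, 0.1]
width: 0.0468
```

```bash
python3 go.py 0 -0.105 0.176 0.0
```

```text
13.45 q [ 0.187  0.426  0.245  1.975 -1.046  0.472 -0.213] p [ 0.6079 -0.1548  0.219 ] w 0.0468 F [-0.1  0.7  0.1]
cols x,y,z: [0.842 0.05  0.537] [ 0.1   -0.993 -0.065] [ 0.529  0.109 -0.841] lean 32.7
target [ 0.6304 -0.1517  0.16  ] total units x,y,z [-0.25  0.06  1.24]
```

>>> apply_moves --pt "-0.15 0.03 0.35 0 0.5" --pt "-0.1 0.03 0.35 0 0.5" --pt "-0.05 0 0.35 0 0.5" --pt "0 0 0.2 0 0.5" --pt "0 0 0 0 0.5"

```text
clock: 13.95
tool_pos: [0.6314, -0.146, 0.1603]
tcp_rot: [0.957, 0.043, 0.282, -0.048]
wrist_force: [-0.8, 0.6, -0.1]
width: 0.0465
```

```bash
python3 go.py 0 -0.105 0.174 0.0
```

```text
13.95 q [ 0.278  0.533  0.082  1.99  -1.27   0.349  0.021] p [ 0.6314 -0.146   0.1603] w 0.0465 F [-0.8  0.6 -0.1]
cols x,y,z: [0.838 0.055 0.543] [ 0.109 -0.992 -0.068] [ 0.535  0.116 -0.837] lean 33.2
target [ 0.6305 -0.1515  0.1581] total units x,y,z [-0.04  0.11  0.01]
```

>>> apply_moves --pt "-0.03 0.11 0.02 0 0.5" --pt "0 0 0 0 0.1" --pt "0 0 0 0 0.1" --pt "0 0 0 0 0.1" --pt "0 0 0 0 0.1" --pt "0 0 0 0 0.1" --newtons 20

```text
clock: 14.55
tool_pos: [0.6314, -0.1503, 0.1614]
tcp_rot: [0.957, 0.045, 0.283, -0.048]
wrist_force: [1.2, 0.8, -2.2]
width: 0.0198
```

```bash
python3 c.py
python3 - <<'E'
from st import *
p,M=show(); print('bolt draw units',(M.T@(RR@[0,.046,0])/.05).round(3))
E
```

```text
14.55 q [ 0.289  0.533  0.08   1.987 -1.27   0.355  0.032] p [ 0.6314 -0.1503  0.1614] w 0.0198 F [ 1.2  0.8 -2.2]
cols x,y,z: [0.835 0.059 0.547] [ 0.113 -0.991 -0.066] [ 0.538  0.117 -0.835] lean 33.4
grasp rack [ 0.0008 -0.1038  0.1773] catch -0.4 rad 0.1128
14.55 q [ 0.289  0.533  0.08   1.987 -1.27   0.355  0.032] p [ 0.6314 -0.1503  0.1614] w 0.0198 F [ 1.2  0.8 -2.2]
cols x,y,z: [0.835 0.059 0.547] [ 0.113 -0.991 -0.066] [ 0.538  0.117 -0.835] lean 33.4
bolt draw units [ 0.079 -0.908  0.124]
```

>>> apply_moves --pt "0.016 -0.18 0.025 0 0.1" --pt "0.016 -0.18 0.025 0 0.1" --pt "0.016 -0.18 0.025 0 0.1" --pt "0.016 -0.18 0.025 0 0.1" --pt "0.016 -0.18 0.025 0 0.1"

```text
clock: 15.05
tool_pos: [0.6332, -0.1096, 0.1613]
tcp_rot: [0.957, 0.041, 0.284, -0.041]
wrist_force: [0.0, -3.4, -0.6]
width: 0.0201
```

```bash
python3 c.py
```

```text
15.05 q [ 0.247  0.516  0.01   2.023 -1.309  0.25   0.004] p [ 0.6332 -0.1096  0.1613] w 0.0201 F [ 0.  -3.4 -0.6]
cols x,y,z: [0.836 0.055 0.547] [ 0.102 -0.993 -0.055] [ 0.54   0.102 -0.836] lean 33.3
grasp rack [ 0.0012 -0.0628  0.1772] catch -1.0 rad 0.0718
```

>>> apply_moves --pt "0.005 -0.08 0.005 0 0.1" --pt "0 -0.03 0 0 0.1"

```text
clock: 15.25
tool_pos: [0.6329, -0.1058, 0.1613]
tcp_rot: [0.957, 0.04, 0.284, -0.038]
wrist_force: [0.1, -5.0, -2.2]
width: 0.0197
```

```bash
cat > gt.py <<'E'
from st import *
p,M=show(); g=p-.019*M[:,2]; r=RR.T@(g-ORG); h=np.array([0,.150]); d=r[:2]-h; rad=np.hypot(*d); f0=np.arctan2(-d[0],-d[1])
print('handle rack',r.round(4),'gate deg',np.degrees(f0).round(1),'rad',rad.round(4))
f=f0+np.radians(np.arange(0,37,3)); rad=np.full(len(f),.211)
P=np.array([rk(-a*np.sin(t),.150-a*np.cos(t),r[2]) for a,t in zip(rad,f)]); P[0]=g
P[:,2]=.175
print(((np.diff(P,axis=0)@M)/.05).round(3))
E
python3 gt.py
```

```text
15.25 q [ 2.420e-01  5.130e-01  0.000e+00  2.028e+00 -1.312e+00  2.320e-01
 -2.000e-03] p [ 0.6329 -0.1058  0.1613] w 0.0197 F [ 0.1 -5.  -2.2]
cols x,y,z: [0.836 0.055 0.546] [ 0.098 -0.994 -0.05 ] [ 0.54   0.095 -0.836] lean 33.3
handle rack [ 0.0008 -0.0588  0.1772] gate deg -0.2 rad 0.2088
[[-0.187  0.01  -0.123]
 [-0.182 -0.045 -0.116]
 [-0.18  -0.056 -0.114]
 [-0.178 -0.067 -0.112]
 [-0.175 -0.078 -0.11 ]
 [-0.172 -0.089 -0.107]
 [-0.168 -0.099 -0.104]
 [-0.164 -0.11  -0.1  ]
 [-0.159 -0.119 -0.097]
 [-0.154 -0.129 -0.093]
 [-0.148 -0.138 -0.088]
 [-0.142 -0.147 -0.084]]
```

>>> apply_moves --pt "-0.19 0 -0.12 0 0.1" --pt "-0.19 -0.04 -0.12 0 0.1" --pt "-0.18 -0.055 -0.115 0 0.1" --pt "-0.18 -0.065 -0.11 0 0.1" --pt "-0.175 -0.08 -0.11 0 0.1"

```text
clock: 15.75
tool_pos: [0.5791, -0.097, 0.1618]
tcp_rot: [0.958, 0.039, 0.283, -0.039]
wrist_force: [1.3, -6.2, -10.5]
width: 0.0198
```

```bash
python3 gt.py
```

```text
15.75 q [ 0.575  0.485 -0.45   2.155 -1.362  0.014  0.097] p [ 0.5791 -0.097   0.1618] w 0.0198 F [  1.3  -6.2 -10.5]
cols x,y,z: [0.837 0.054 0.545] [ 0.097 -0.994 -0.052] [ 0.539  0.096 -0.837] lean 33.2
handle rack [-0.0533 -0.0518  0.1777] gate deg 14.8 rad 0.2087
[[-0.185 -0.047 -0.118]
 [-0.168 -0.099 -0.103]
 [-0.164 -0.11  -0.1  ]
 [-0.159 -0.119 -0.096]
 [-0.154 -0.129 -0.092]
 [-0.148 -0.138 -0.088]
 [-0.142 -0.147 -0.084]
 [-0.136 -0.155 -0.079]
 [-0.129 -0.163 -0.074]
 [-0.122 -0.171 -0.069]
 [-0.114 -0.178 -0.064]
 [-0.107 -0.185 -0.058]]
```

>>> apply_moves --pt "-0.18 -0.08 -0.1 0 0.1" --pt "-0.17 -0.1 -0.09 0 0.1" --pt "-0.17 -0.11 -0.09 0 0.1" --pt "-0.165 -0.12 -0.09 0 0.1" --pt "-0.16 -0.13 -0.085 0 0.1"

```text
clock: 16.25
tool_pos: [0.5201, -0.073, 0.1636]
tcp_rot: [0.963, 0.041, 0.262, -0.047]
wrist_force: [2.6, 0.5, -21.0]
width: 0.0201
```

```bash
python3 gt.py
```

```text
16.25 q [ 0.604  0.415 -0.497  2.269 -1.361  0.014  0.064] p [ 0.5201 -0.073   0.1636] w 0.0201 F [  2.6   0.5 -21. ]
cols x,y,z: [0.86  0.054 0.508] [ 0.104 -0.992 -0.069] [ 0.5    0.112 -0.858] lean 30.9
handle rack [-0.1123 -0.03    0.1799] gate deg 32.0 rad 0.2122
[[-0.136 -0.163 -0.067]
 [-0.141 -0.154 -0.071]
 [-0.135 -0.162 -0.067]
 [-0.127 -0.17  -0.062]
 [-0.12  -0.177 -0.057]
 [-0.112 -0.183 -0.052]
 [-0.104 -0.19  -0.046]
 [-0.095 -0.195 -0.041]
 [-0.087 -0.2   -0.035]
 [-0.078 -0.205 -0.029]
 [-0.068 -0.209 -0.024]
 [-0.059 -0.212 -0.018]]
```

>>> apply_moves --pt "-0.16 -0.15 -0.03 0 0.1" --pt "-0.15 -0.16 -0.04 0 0.1" --pt "-0.14 -0.16 -0.04 0 0.1" --pt "-0.14 -0.17 -0.04 0 0.1"

```text
clock: 16.65
tool_pos: [0.4844, -0.0444, 0.1673]
tcp_rot: [0.966, 0.042, 0.248, -0.05]
wrist_force: [3.0, 1.2, -22.4]
width: 0.0199
```

```bash
python3 gt.py
```

```text
16.65 q [ 0.554  0.355 -0.491  2.341 -1.361  0.015  0.003] p [ 0.4844 -0.0444  0.1673] w 0.0199 F [  3.    1.2 -22.4]
cols x,y,z: [0.873 0.056 0.484] [ 0.106 -0.992 -0.076] [ 0.476  0.117 -0.872] lean 29.4
handle rack [-0.1484 -0.0027  0.1839] gate deg 44.2 rad 0.2129
[[-0.095 -0.201 -0.035]
 [-0.113 -0.184 -0.047]
 [-0.105 -0.19  -0.042]
 [-0.096 -0.196 -0.036]
 [-0.087 -0.201 -0.031]
 [-0.078 -0.205 -0.025]
 [-0.068 -0.209 -0.02 ]
 [-0.059 -0.212 -0.014]
 [-0.049 -0.215 -0.009]
 [-0.039 -0.217 -0.003]
 [-0.029 -0.219  0.003]
 [-0.019 -0.22   0.008]]
```

>>> apply_moves --pt "-0.13 -0.18 0.02 0 0.1" --pt "-0.13 -0.19 0.02 0 0.1" --pt "-0.12 -0.19 0.02 0 0.1" --pt "-0.11 -0.2 0.02 0 0.1"

```text
clock: 17.05
tool_pos: [0.4606, -0.0115, 0.1695]
tcp_rot: [0.97, 0.039, 0.237, -0.049]
wrist_force: [0.3, -1.8, -21.8]
width: 0.019
```

```bash
python3 gt.py
```

```text
17.05 q [ 0.406  0.302 -0.41   2.389 -1.361  0.014 -0.092] p [ 0.4606 -0.0115  0.1695] w 0.019 F [  0.3  -1.8 -21.8]
cols x,y,z: [0.885 0.053 0.463] [ 0.099 -0.992 -0.077] [ 0.455  0.114 -0.883] lean 28.0
handle rack [-0.1729  0.0294  0.1862] gate deg 55.1 rad 0.2108
[[-0.095 -0.197 -0.033]
 [-0.083 -0.203 -0.026]
 [-0.074 -0.207 -0.021]
 [-0.064 -0.211 -0.015]
 [-0.054 -0.214 -0.01 ]
 [-0.044 -0.216 -0.004]
 [-0.034 -0.218  0.001]
 [-0.024 -0.22   0.006]
 [-0.014 -0.22   0.012]
 [-0.004 -0.22   0.017]
 [ 0.007 -0.22   0.023]
 [ 0.017 -0.219  0.028]]
```

Gate at about 54°. Releasing, then lifting straight up off the handle.

>>> apply_moves --pt "0 0 0 0 0.3" --pt "0 0 0 0 0.45" --pt "0 0 0 0 0.45" --pt "0 0 0 0 0.45"

```text
clock: 17.45
tool_pos: [0.4734, -0.0061, 0.1816]
tcp_rot: [0.966, 0.044, 0.252, -0.051]
wrist_force: [-0.0, -0.6, -0.7]
width: 0.0413
```

>>> apply_moves --pt "0.05 -0.01 -0.09 0 0.45" --pt "0.1 -0.02 -0.18 0 0.45" --pt "0.14 -0.03 -0.27 0 0.45" --pt "0.2 -0.04 -0.4 0 0.45" --pt "0.23 -0.04 -0.45 0 0.45" --pt "0.23 -0.04 -0.45 0 0.45" --pt "0.23 -0.04 -0.45 0 0.45"

```text
clock: 18.15
tool_pos: [0.4732, -0.0077, 0.3201]
tcp_rot: [0.965, 0.042, 0.255, -0.053]
wrist_force: [-0.1, -0.4, -0.9]
width: 0.0416
```

```bash
python3 st.py;  python3 -c "
from h import *
s=snapshot('side');t=snapshot('top')
cv2.imwrite('pics/s4.png',np.vstack([cv2.resize(s['pixels'][130:290,180:420],None,fx=2,fy=2),cv2.resize(t['pixels'][130:260,180:420],None,fx=2,fy=2)]))"
```

```text
18.15 q [-0.326  0.017  0.415  2.156 -0.369  0.495 -1.114] p [ 0.4732 -0.0077  0.3201] w 0.0416 F [-0.1 -0.4 -0.9]
cols x,y,z: [0.866 0.053 0.497] [ 0.107 -0.991 -0.08 ] [ 0.488  0.123 -0.864] lean 30.2
rack [-0.1519  0.0361  0.3201]
```

View pics/s4.png

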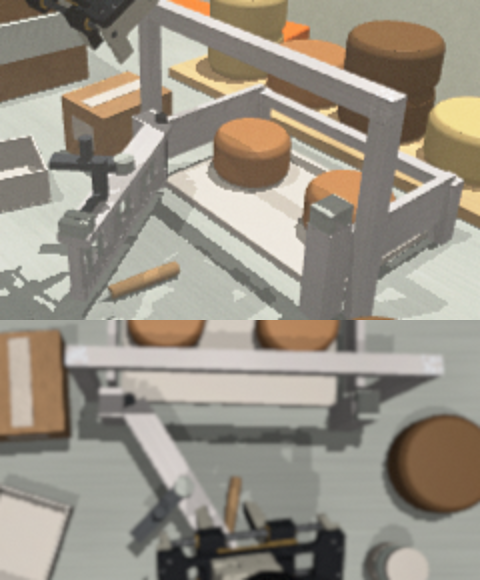

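The combined picture shows the gate standing open at about 50° (top view, from (130,400) to (215,510)), the catch aside at (160,510), the gripper clear of it and everything else in place. I'll move the arm off and measure gate, bolt and catch.

>>> apply_moves --pt "0.23 0.5 -0.45 0 0.45" --pt "0.23 0.6 -0.45 0 0.45" --pt "0.23 0.7 -0.45 0 0.45" --pt "0 0.8 0 0 0.45" --pt "0 0.8 0 0 0.45" --pt "0 0.8 0 0 0.45" --pt "0 0.8 0 0 0.45" --pt "0 0 0 0 0.45"

```text
clock: 19.05
tool_pos: [0.5041, -0.2685, 0.3812]
tcp_rot: [0.962, 0.05, 0.263, -0.054]
wrist_force: [0.2, 0.0, 0.2]
width: 0.0418
```

```bash
python3 st.py
python3 - <<'E'
from st import *
t=snapshot('top');C=(cloud(t)-ORG)@RR
box=(C[...,0]>-.27)&(C[...,0]<.01)&(C[...,1]>-.12)&(C[...,1]<.2)
g=C[box&(C[...,2]>.122)&(C[...,2]<.136)&(C[...,0]<-.03)]
v=cv2.fitLine(g[:,:2].astype(np.float32),cv2.DIST_HUBER,0,.001,.001).ravel();print('gate deg',np.degrees(np.arctan2(abs(v[0]),abs(v[1]))),'n',len(g))
m=(box&(C[...,2]>.155)&(C[...,2]<.2)).astype(np.uint8)
n,l=cv2.connectedComponents(m)
for i in range(1,n):
    P=C[l==i]
    if len(P)>4: print(len(P),P.mean(0).round(3),'zmax',P[:,2].max().round(3),'hinge dist',np.hypot(*(P.mean(0)[:2]-[0,.15])).round(3))
cv2.imwrite('pics/t5.png',cv2.resize(t['pixels'][130:270,160:440],None,fx=2.8,fy=2.8))
E
```

```text
19.05 q [ 0.149  0.255  0.7    1.752 -0.756  1.038 -0.309] p [ 0.5041 -0.2685  0.3812] w 0.0418 F [0.2 0.  0.2]
cols x,y,z: [0.856 0.068 0.512] [ 0.125 -0.989 -0.077] [ 0.501  0.13  -0.856] lean 31.2
rack [-0.1124 -0.2235  0.3812]
gate deg 57.165955 n 1001
32 [-0.154  0.107  0.176] zmax 0.179 hinge dist 0.16
50 [-0.18   0.033  0.186] zmax 0.192 hinge dist 0.215
```

View pics/t5.png

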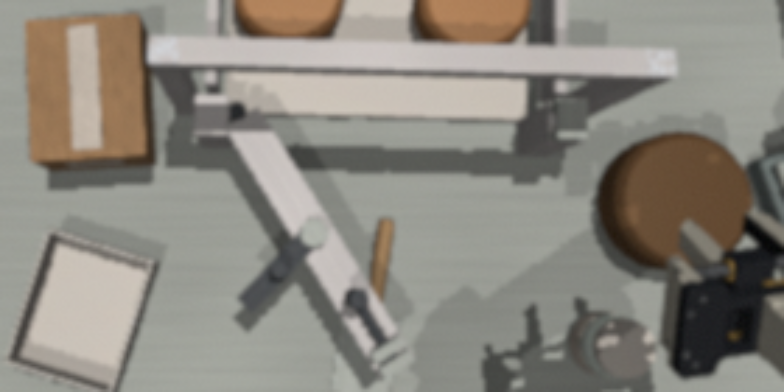

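```bash
python3 -c "
from plant import robot
print(robot.close_job())"
```

```text
the job is handed in; nothing more can be done
None
```

The gate is open and the job is handed in at about 19 s of the 58 s allowed; the system gave no verdict. The moves can't tilt the tool directly, so I raised the arm until joint 6 reached its limit, which leaned it about 32° under the lamp. I then swung the catch by its post, drew the bolt by its handle, and pulled the gate open in an arc at about 0.5 rad/s.

Last checks:

| Item | Measured | Needed |
|---|---|---|
| Gate opening | about 57° from the top view, 55° from the gripper | 43° |
| Bolt drawn | about 40–45 mm | 34 mm |
| Catch swung aside | about 76°, measured at release | 46° at the end |
| Robot contact | gripper empty and well clear, wrist force about 0 N | none |

- **Bolt:** the two readings differ slightly. The handle is 215 mm from the hinge by camera and 211 mm by gripper, against 210 mm for fully drawn.
- **Other items:** nothing looked moved in the pictures. I did not measure the cheeses or the other things.
- **Joint 5:** it ran against its limit for a while, reading up to -1.362 against -1.36. No fault was reported.
- **Forces:** the highest wrist force I read was about 23 N, from a slight upward pull on the bolt handle.

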